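# Unpeg a tilt-out bin and hold its front open

### The job

One of the three white organisers has a tilt-out front that is locked by a wooden peg: pull the peg up out of its hole and put it in the small wooden peg box. Then take the front by its bar handle or edge and pull it out until it is tilted 30 degrees (within about four degrees) from shut, and finish while still holding it there, because its spring would shut it. Leave the glass canister, the bucket and the spray head as they stand.

Things in the scene. Friction and masses are not known exactly. Their poses are not given: they have to be found in the camera images.
- organiser: white plastic cube organiser, 220 x 220 x 220 mm, fixed to the shelf; the one with the tilt-out front. Origin: centre of its underside; z up, x points from the front side (which faces the robot) to the back, y along the front. Its roof is at z = 220 mm. It may stand in any of the three places of the row.
- front: the tilt-out front, a white panel 212 mm wide, 10 mm thick, with bar handle and lock tongue. Origin: middle of its hinge line, organiser frame (-115, 0, 20) mm. Shut, its axes are the organiser's; open, its z (up the panel) leans towards the robot about the organiser's y by the opening angle (at most 54 degrees). A spring always pulls it shut: 0.7 N m shut, about 1.5 N m at 30 degrees. Pegged, it moves 2 degrees at most.
- handle (a point): centre of the front's bar handle: steel, round, 12 mm thick, 120 mm long along the front's y (level), on a 10 mm arm at each end. In the front's frame at (-42, 0, 213) mm: 42 mm out from and 213 mm above the hinge; shut, 233 mm above the shelf. The panel's face lies 37 mm behind the bar's centre and ends 14 mm below it. Holding it at 30 degrees takes about 7 N.
- lock_hole (a point): top of the upright 15 mm peg hole through the front's lock tongue (8 mm) and the roof (10 mm): organiser frame (-95, 0, 228) mm. Fixed to the organiser. The tongue, an aluminium plate 50 mm wide on top of the front panel, moves with the front, reaches back over the roof to 34 mm behind the hinge line; its top is 5 mm below the bar's centre.
- peg: loose turned wooden peg, 78 mm long, 30 g or so: shaft 12 mm thick and 38 mm long, head 26 mm thick and 40 mm high. Origin: centre of the shaft's end; z along the peg towards the head. At the start it hangs upright in the lock hole, head resting on the tongue; it pulls straight up, 38 mm frees it.
- peg_head (a point): point on the peg's axis 62 mm from the shaft's end, 24 mm above the underside of the head and 16 mm below its top
- peg_mid (a point): middle of the peg's length, 39 mm from either end, on its axis
- pegbox: open wooden box fixed on the shelf in front of the organisers, 110 (x) x 170 (y) x 55 mm high, walls and floor 6 mm. Origin: centre of its underside, z up. Two spare pegs are fixed lying at its +y end (y above 23 mm, up to 33 mm high); the rest is empty.
- organiser_drawer: plain white organiser of the same size with a fixed front and a small grey knob; nothing to do there. Origin: centre of its underside, axes as the other.
- organiser_open: plain white organiser of the same size with an open front and rolls inside; nothing to do there. Origin: centre of its underside, axes as the other.
- canister: glass canister with steel lid, 86 mm across, 144 mm high, loose, standing on a plain organiser. Origin: centre of its underside, z up.
- bucket: small white bucket with an upright yellow plastic handle, 110 mm across at the rim, 90 mm high, 148 mm with the handle, loose, standing on the other plain organiser. Origin: centre of its underside, z up.
- spray_head: chrome spray head on a white collar, 42 mm across and 58 mm high, nozzle to its -x, loose on the shelf in front of the organisers. Origin: centre of its underside, z up.
Mind the look-alikes: they are no part of the job. Several things look just like the pegbox: the one meant starts nearest to the robot's base.

How it is judged:
By the outcome, as a careful person would: the job done as asked, in the order asked, and still so for the second after the job is handed in, while the arm keeps its last pose, push and grip.
It also fails if it takes over 64 s, if anything falls off the work surface, if the arm or the gripper's body presses on something with over 40 N, if the wrist force passes 120 N, or if a joint passes its speed limit or range.

### The arm

A 7-joint arm with a two-finger parallel gripper is mounted at the origin on the work surface. World frame = base frame: x ahead of the robot, y to its left, z up, the work surface at z = 0. Lengths are in m, angles in rad, forces in N, time in s.
With the tool pointing down it reaches from about 0.4 to 0.875 m from the base axis. Payload 6.5 kg.
Tool frame: the origin (TCP) lies between the finger pads; the fingertips stand 19 mm ahead of it and the grasp point (between the pads) is the TCP; x points along the fingers, z is the direction in which the jaws open and shut, and the axes are right-handed (so a half turn about x gives the same grasp; the last joint's range is limited). The gripper opens to 88 mm and grips with 3 to 60 N. Pads are 18 mm wide; open, the fingers measure 123 mm over their backs; the gripper's body (75 mm by 187 mm) begins 45 mm behind the grasp point.
Start: joints at [1.125, 0.536, -0.004, 1.538, 0.003, 1.067, -0.071], TCP at [0.241, -0.604, 0.258] pointing down, gripper open.
Joint ranges: [-2.7, 2.7], [-0.37, 2.16], [-1.27, 1.26], [0.24, 2.4], [-1.31, 4.45], [0.19, 1.91], [-2.76, 2.76]. Speed limits (rad/s): [2.39, 2.39, 3.14, 3.14, 3.14, 3.14, 3.14].

### API

Orientations are given as a rotation vector (axis times angle).
In Python, from rig import arm, eyes, spotter gives the robot as it stands.
- The arm moves only by the tool drive_tool, never from a script. Its argument "plan" is one flat list of numbers, 7 for each row, row after row: the turn, a rotation vector about the tool's x, y, z in degrees, then the shift along the tool's x, y, z in mm, then the opening, from 0 (shut) to 1 (fully open). In form: [ax, ay, az, x, y, z, claw, ax, ay, az, x, y, z, claw, ...]. A call has 1 to 20 rows; each row shifts and turns the commanded pose from where the row before left it, along the tool's axes as they then stand; what a row does not reach is not made up. A row lasts 1/8 s, in which the tool goes at most 62.5 mm and 10.7 degrees, less where a joint would pass 70% of its speed; a pose out of reach is approached as far as the arm can. A call is refused whole if a number of a shift passes 62.5 or a number of a turn 10.7, either way. A call with a gripper value outside its range is refused whole. The fingers move at their own pace and stop on an object; "grip_force" is the grip in N (left out, the last holds). Time passes only in rows, so rows that do not move let the fingers close. It gives the time, the measured TCP pose, the force and the opening at its end, in the units of the state.
- arm.get_obs(): the state, without advancing time (a new reading comes with each control period).
- eyes.snapshot(name): name is "scene" or "top" or "wrist"; returns a dict with "color" (420x560x3 uint8, blue, green, red), "fov_y" (degrees; the focal length in pixels is half the picture's height over the tangent of half this angle, whatever the lens; pixels are square), "cx", "cy" (the principal point, pixels), "k1" (the pictures are not rectified: a ray, as slopes to the right and down, at radius r is drawn at 1 + k1 r^2 times it, then the intrinsics apply), "eye" and "attitude" of the camera in the world. Camera axes: x right, y down, z forward; pixel columns grow to the right and rows downward; lengths in m; the calibration is good to about 2 mm. A picture is of the moment at which its call begins. There is no depth.
- arm.hand_in(): hands the job in, once; it reports no verdict.
Trained networks look in the newest picture that a camera, given by its name, has taken for a name from the list of things; names that differ only in an ending like _2 or _b are one class to them, and where a whole thing is asked for, a point or a joint stands for the part that bears it (a point fixed in the world has none). Each returns a list of dicts, best first, with "score" (0 to 1); they miss things now and then, are a little off and sometimes report something else, mostly with a low value. They report only what shows in the picture. A call takes as long as a camera call. They do not tell look-alikes from the thing itself.
- spotter.search_frame(camera, label): "at" ([x, y, z] in m, in world coordinates, good to about 4 mm: the middle of the surface that is visible of it).
- spotter.tip_of(camera, label): "at" ([x, y, z] in m, in world coordinates, good to about 4 mm: a listed point, or the origin of a listed thing).
The state is a dict: "time_s": time; "q": joint angles; "joint_velocities": joint speeds; "joint_torque": joint torques, N m; "eef_pos": TCP position; "eef_rot": TCP orientation; "wrist_force": force on the tool from outside, world axes, zero at the start; "torque": the same for the moment, N m; "opening": opening from 0.0 (shut) to 1.0 (fully open).
Only numpy, scipy, OpenCV 4.12 (cv2) and the standard library are available. Lean on these libraries where they do the work, as an engineer would, in place of code of your own. Each camera call takes 0.05 s, during which the arm holds its last target.

## Working session

There is one attempt and no reset: what is moved stays moved. The work goes in short steps, Python scripts to look and compute and a tool call to move; the robot and the scene stay as the last step left them, time stands still between calls to the robot, and variables do not carry over. Pictures are saved under pics/ and viewed, and the job is handed in when it is done.

Besides the shell and the picture viewer there is one more tool, called after ">>>" as a command line: name --argument value ..., lists and objects as JSON in quotes. drive_tool: Moves the arm, as the interface text tells. Its arguments: {"type":"object","properties":{"plan":{"type":"array"},"grip_force":{"type":"number"}},"required":["plan"]}

```bash
ls; mkdir -p pics; python3 - <<'E'
from rig import arm, eyes, spotter
import cv2,numpy as np
o=arm.get_obs(); print(o)
for n in ["scene","top","wrist"]:
    s=eyes.snapshot(n); cv2.imwrite(f"pics/{n}0.png",s["color"]); print(n,{k:v for k,v in s.items() if k!="color"})
for n in ["scene","top"]:
    for l in ["organiser","front","handle","lock_hole","peg","peg_head","pegbox","spray_head","canister","bucket","organiser_drawer","organiser_open"]:
        print(n,l,[(np.round(d["at"],3).tolist(),round(d["score"],2)) for d in spotter.tip_of(n,l)])
E
```

```text
pics
{'time_s': 0.0, 'q': array([ 1.12477558,  0.53717521, -0.00442337,  1.53880944,  0.0026251 ,
        1.06728846, -0.07121693]), 'joint_velocities': array([-0.00048346, -0.00118373, -0.00144192,  0.00048871,  0.0005747 ,
        0.00039176,  0.00132159]), 'joint_torque': array([ 5.51187786e-04, -5.70979214e+01,  9.91076790e-01, -2.51601756e+01,
       -5.63471485e-02,  1.78275449e-02,  1.88830786e-04]), 'eef_pos': array([ 0.24075931, -0.60317444,  0.25685817]), 'eef_rot': array([ 0.9258489 ,  1.36680397, -0.92451427]), 'wrist_force': array([ 0.71173565, -0.26148405,  0.24805474]), 'torque': array([ 0.00296304,  0.03115676, -0.0119097 ]), 'opening': 0.9956091544204513}
scene {'fov_y': 57.726393179461105, 'cx': 282.61973379457174, 'cy': 206.80424377857418, 'k1': -0.03280944176191626, 'eye': array([ 0.80858677, -0.08244135,  1.02460819]), 'attitude': array([-2.483027  , -1.37973273,  0.23319433])}
top {'fov_y': 56.731917316504116, 'cx': 280.7425896792961, 'cy': 216.72127455102776, 'k1': -0.02737988258321495, 'eye': array([0.44813834, 0.06052476, 1.22373038]), 'attitude': array([-2.1
[... 728 characters left out ...]
96)]
scene organiser_drawer []
scene organiser_open []
top organiser []
top front [([0.729, 0.268, 0.215], 0.73), ([0.579, -0.008, 0.02], 0.69)]
top handle [([0.537, -0.008, 0.238], 0.87)]
top lock_hole [([0.593, -0.006, 0.228], 0.82)]
top peg [([0.592, -0.007, 0.252], 0.7), ([0.596, -0.004, 0.189], 0.44)]
top peg_head [([0.592, -0.006, 0.251], 0.58), ([0.731, 0.268, 0.217], 0.44), ([0.592, -0.004, 0.19], 0.22)]
top pegbox [([0.368, 0.429, 0.005], 0.77), ([0.446, 0.19, 0.004], 0.56)]
top spray_head [([0.434, -0.202, 0.002], 0.8)]
top canister [([0.734, 0.268, 0.218], 0.97)]
top bucket [([0.746, -0.296, 0.222], 0.73)]
top organiser_drawer []
top organiser_open [([0.744, -0.292, 0.219], 0.57)]
```

View pics/scene0.png

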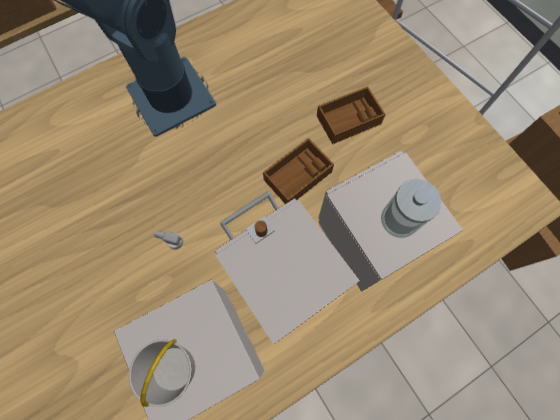

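View pics/top0.png

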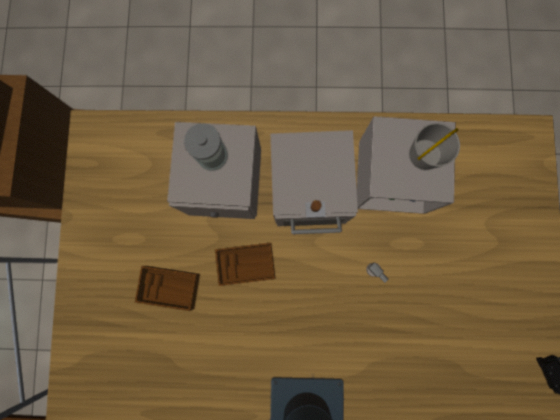

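View pics/wrist0.png

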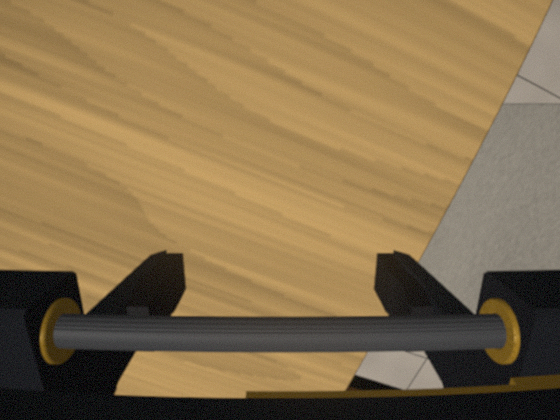

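The scene and top views agree. The middle organiser carries the peg, at about (260,228) in scene and (316,206) in top. Its bar is at (316,231) in top. Of the two boxes, the one at (246,264) in top, about 0.485 m from the base, is nearer than the other at about 0.565 m. Next I'll refine the yaws.

```bash
cat > h.py <<'E'
import numpy as np,cv2
from scipy.spatial.transform import Rotation as R
def K(s):
    f=210/np.tan(np.radians(s["fov_y"])/2); return f
def proj(s,P):
    p=R.from_rotvec(s["attitude"]).inv().apply(np.atleast_2d(P)-s["eye"]); u=p[:,:2]/p[:,2:]
    u=u*(1+s["k1"]*(u**2).sum(1,keepdims=True)); return u*K(s)+[s["cx"],s["cy"]]
def unproj(s,uv,z):
    d=(np.atleast_2d(uv)-[s["cx"],s["cy"]])/K(s); u=d.copy()
    for _ in range(20): u=d/(1+s["k1"]*(u**2).sum(1,keepdims=True))
    r=R.from_rotvec(s["attitude"]).apply(np.c_[u,np.ones(len(u))])
    return s["eye"]+r*((z-s["eye"][2])/r[:,2:])
E
python3 - <<'E'
from rig import arm, eyes, spotter
from h import *
print(np.round(R.from_rotvec(arm.get_obs()["eef_rot"]).as_matrix(),3))
s=eyes.snapshot("top"); im=s["color"]
c=im[110:310,200:390]; cv2.imwrite("pics/topc.png",cv2.resize(c,None,fx=3,fy=3,interpolation=cv2.INTER_CUBIC))
s=eyes.snapshot("scene"); c=s["color"][130:330,200:390]; cv2.imwrite("pics/scenec.png",cv2.resize(c,None,fx=3,fy=3,interpolation=cv2.INTER_CUBIC))
E
```

```text
[[-0.     0.929  0.371]
 [-0.     0.371 -0.929]
 [-1.    -0.     0.   ]]
```

View pics/topc.png

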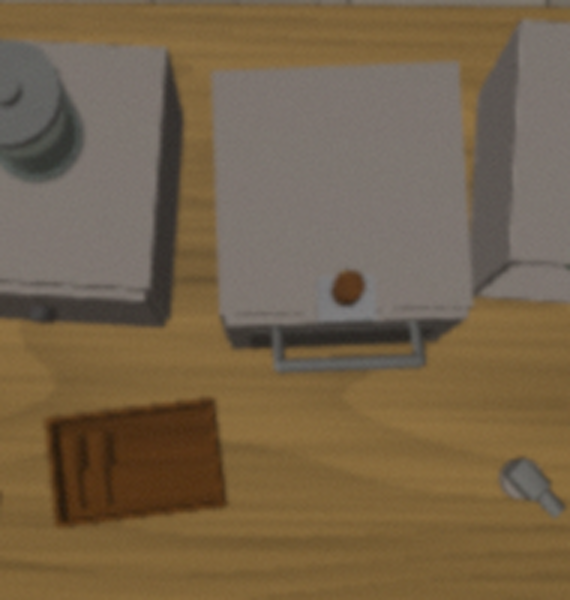

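View pics/scenec.png

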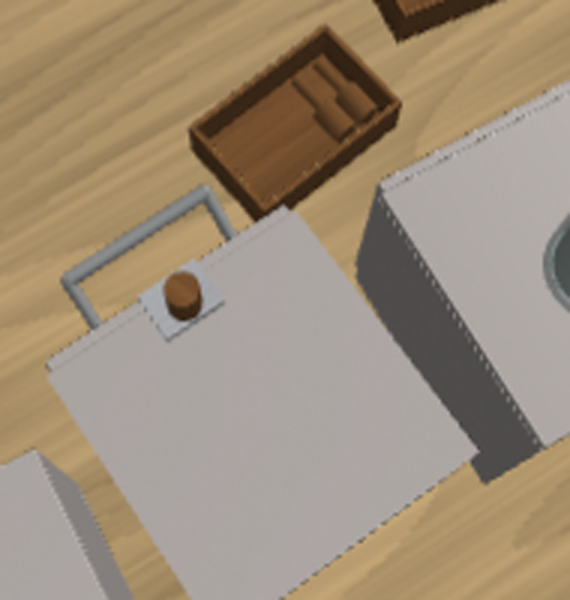

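```bash
python3 - <<'E'
from rig import arm, eyes, spotter
from h import *
T=eyes.snapshot("top");S=eyes.snapshot("scene")
def go(s,pts,off,z):
    p=unproj(s,np.array(pts)/3.+off,z); print(np.round(p[:,:2]*1000,1).tolist(),"mean",np.round(p.mean(0)*1000,1),
      "yaw",[round(float(np.degrees(np.arctan2(*(p[(i+1)%len(p)]-p[i])[:2]))),1) for i in range(len(p))])
to=[200,110];so=[200,130]
go(T,[(278,367),(422,361)],to,.233); go(S,[(70,280),(205,192)],so,.233)
go(T,[(214,72),(458,63)],to,.22); go(T,[(222,318),(470,305)],to,.22)
go(S,[(50,370),(290,208)],so,.22);go(S,[(290,208),(477,455)],so,.22)
go(T,[(50,420),(213,401),(225,505),(60,524)],to,.055)
go(S,[(325,28),(400,102),(262,214),(193,132)],so,.055)
go(T,[(348,288)],to,.268)
go(S,[(182,288)],so,.268)
E
```

```text
[[529.0, 51.8], [536.1, -70.4]] mean [532.6  -9.3 233. ] yaw [176.7, -3.3]
[[539.4, -66.9], [532.7, 51.3]] mean [536.1  -7.8 233. ] yaw [-3.3, 176.7]
[[792.8, 112.4], [803.6, -104.6]] mean [798.2   3.9 220. ] yaw [177.1, -2.9]
[[571.9, 100.8], [586.5, -113.7]] mean [579.2  -6.4 220. ] yaw [176.1, -3.9]
[[586.3, -111.4], [572.9, 100.9]] mean [579.6  -5.2 220. ] yaw [-3.6, 176.4]
[[572.9, 100.9], [797.1, 113.0]] mean [685.  106.9 220. ] yaw [86.9, -93.1]
[[486.6, 278.1], [508.4, 114.8], [405.6, 100.8], [383.8, 264.3]] mean [446.1 189.5  55. ] yaw [172.4, -97.8, -7.6, 82.4]
[[387.4, 266.0], [489.8, 282.8], [516.0, 114.0], [413.9, 102.7]] mean [451.8 191.4  55. ] yaw [80.7, 171.2, -96.3, -9.2]
[[592.6, -4.8]] mean [592.6  -4.8 268. ] yaw [0.0]
[[597.1, -4.8]] mean [597.1  -4.8 268. ] yaw [0.0]
```

>>> drive_tool --plan '[9.2,0,0,-50,0,0,1,9.3,0,0,-50,0,0,1,0,0,0,0,24,-36,1,0,0,0,0,24,-36,1,0,0,0,0,24,-36,1,0,0,0,0,24,-36,1,0,0,0,0,24,-36,1,0,0,0,0,24,-36,1,0,0,0,0,24,-36,1,0,0,0,0,24,-36,1,0,0,0,0,24,-36,1,0,0,0,0,24,-36,1,0,0,0,0,24,-36,1,0,0,0,0,24,-36,1,0,0,0,0,24,-36,1,0,0,0,0,24,-36,1,0,0,0,0,24,-36,1,0,0,0,0,24,-36,1,0,0,0,0,0,0,1]' --grip_force 15

```text
time_s: 3.92
eef_pos: [0.5923, -0.0025, 0.3575]
eef_rot: [1.164, 1.24, -1.162]
wrist_force: [-0.9, -0.1, -0.1]
opening: 1.003
```

```bash
cat > st.py <<'E'
from rig import arm, eyes, spotter
from h import *
import sys
def st(target=None):
    o=arm.get_obs(); M=R.from_rotvec(o["eef_rot"]).as_matrix()
    print("t",round(o["time_s"],2),"pos",np.round(o["eef_pos"]*1000,1),"F",np.round(o["wrist_force"],1),"open",round(o["opening"],3),"q",np.round(o["q"],2)); print(np.round(M,3))
    if target is not None: print("delta tool mm",np.round(M.T@(np.array(target)-o["eef_pos"])*1000,1))
    return o,M
def snap(n,f,crop=None):
    s=eyes.snapshot(n); c=s["color"]
    if crop: a=crop; c=cv2.resize(c[a[1]:a[3],a[0]:a[2]],None,fx=3,fy=3,interpolation=cv2.INTER_CUBIC)
    cv2.imwrite("pics/"+f,c); return s
def see(n,l): print(n,l,[(np.round(d["at"],3).tolist(),round(d["score"],2)) for d in spotter.tip_of(n,l)])
E
python3 - <<'E'
from st import *
st([.594,-.005,.252]); snap("wrist","w1.png"); see("wrist","peg_head");see("wrist","lock_hole");see("wrist","handle")
E
```

```text
t 3.92 pos [592.3  -2.5 357.5] F [-0.9 -0.1 -0.1] open 1.003 q [ 0.14  0.37 -0.28  1.56  0.1   1.23 -1.67]
[[ 0.     0.998  0.063]
 [ 0.002  0.063 -0.998]
 [-1.     0.    -0.002]]
delta tool mm [105.5   1.5   2.8]
wrist peg_head [([0.596, -0.005, 0.25], 0.79)]
wrist lock_hole []
wrist handle [([0.53, -0.008, 0.23], 0.71)]
```

View pics/w1.png

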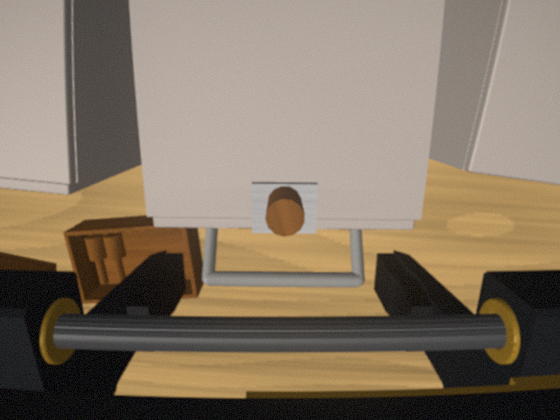

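The wrist view shows the peg head at (285,210), about centred between the fingers. I'm descending to grasp it.

>>> drive_tool --plan '[0,0,0,35,2,2,1,0,0,0,35,0,1,1,0,0,0,25,0,0,1,0,0,0,10,0,0,1,0,0,0,0,0,0,0.7,0,0,0,0,0,0,0,0,0,0,0,0,0,0,0,0,0,0,0,0,0,0,0,0,0,0,0,0,0,0,0,0,0,0,0]' --grip_force 12

```text
time_s: 5.38
eef_pos: [0.5938, -0.0095, 0.2528]
eef_rot: [1.167, 1.236, -1.167]
wrist_force: [-0.3, 1.4, 1.2]
opening: 0.343
```

```bash
python3 - <<'E'
from st import *
st(); snap("wrist","w2.png")
E
```

```text
t 5.38 pos [593.8  -9.5 252.8] F [-0.3  1.4  1.2] open 0.343 q [ 0.14  0.46 -0.27  1.69  0.14  1.01 -1.69]
[[ 0.     0.998  0.057]
 [ 0.     0.057 -0.998]
 [-1.     0.    -0.   ]]
```

View pics/w2.png

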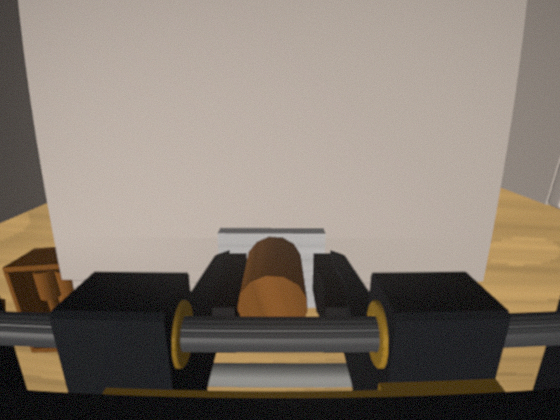

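Peg at about column 273 against the gripper's middle at 280, and the fingers are still closing. I'll recentre by 3 mm and finish closing.

>>> drive_tool --plan '[0,0,0,0,0,-3,0.35,0,0,0,0,0,0,0,0,0,0,0,0,0,0,0,0,0,0,0,0,0,0,0,0,0,0,0,0]' --grip_force 15

```text
time_s: 6.05
eef_pos: [0.5935, -0.0067, 0.2526]
eef_rot: [1.167, 1.236, -1.167]
wrist_force: [0.3, 0.8, -0.4]
opening: 0.28
```

```bash
python3 - <<'E'
from st import *
st(); snap("wrist","w3.png")
E
```

```text
t 6.05 pos [593.5  -6.7 252.6] F [ 0.3  0.8 -0.4] open 0.28 q [ 0.14  0.46 -0.27  1.69  0.14  1.01 -1.7 ]
[[-0.     0.998  0.057]
 [-0.     0.057 -0.998]
 [-1.    -0.     0.   ]]
```

View pics/w3.png

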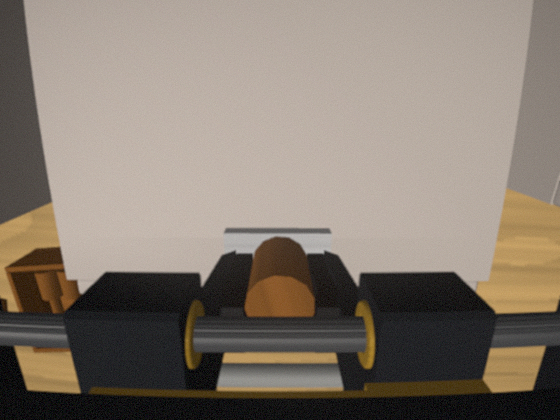

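The peg is held, with the head at (280,275) between the pads. Lifting slowly.

>>> drive_tool --plan '[0,0,0,-6,0,0,0,0,0,0,-10,0,0,0,0,0,0,-12,0,0,0,0,0,0,-15,0,0,0,0,0,0,-20,0,0,0,0,0,0,-25,0,0,0,0,0,0,0,0,0,0,0,0,0,0,0,0,0]' --grip_force 18

```text
time_s: 7.1
eef_pos: [0.5932, -0.0067, 0.3401]
eef_rot: [1.167, 1.236, -1.168]
wrist_force: [-1.1, -0.3, -2.2]
opening: 0.281
```

```bash
python3 - <<'E'
from st import *
st(); snap("wrist","w4.png"); see("wrist","peg_mid"); see("scene","peg")
E
```

```text
t 7.1 pos [593.2  -6.7 340.1] F [-1.1 -0.3 -2.2] open 0.281 q [ 0.14  0.38 -0.28  1.59  0.11  1.19 -1.67]
[[-0.001  0.998  0.057]
 [-0.     0.057 -0.998]
 [-1.    -0.001  0.   ]]
wrist peg_mid [([0.598, -0.004, 0.315], 0.81)]
scene peg [([0.597, 0.001, 0.188], 0.47)]
```

View pics/w4.png

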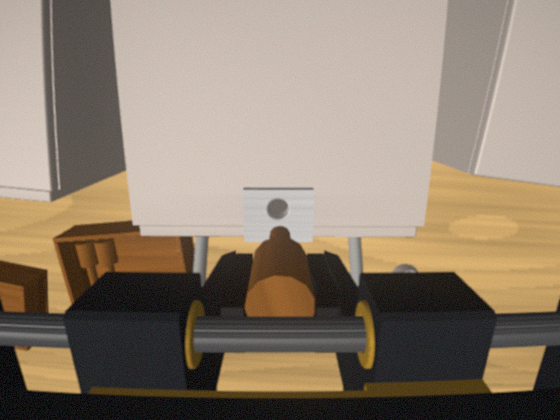

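The peg is clear: its shaft end shows above the empty hole at (277,208). I'm carrying it over the near box and tilting so it will lie down when released.

>>> drive_tool --plan '[0,0,0,-5,-16,-20,0,0,0,0,0,-24,-29,0,0,0,0,0,-24,-29,0,0,0,0,0,-24,-29,0,0,0,0,0,-24,-29,0,0,0,0,0,-24,-29,0,-4.7,0,0,0,-10,-10,0,0,0,9,0,0,0,0,0,0,9,0,0,0,0,0,0,9,0,0,0,0,0,0,9,0,0,0,0,0,0,9,0,0,0,0,0,0,0,0,0,0,0,0,0,0,0,0,0,0]'

```text
time_s: 9.0
eef_pos: [0.4422, 0.1567, 0.3506]
eef_rot: [1.412, 0.742, -0.559]
wrist_force: [-0.7, -0.8, 0.2]
opening: 0.279
```

```bash
python3 - <<'E'
from st import *
st([.437,.160,.110]); snap("wrist","w5.png"); snap("top","t5.png",(200,150,390,350)); snap("scene","s5.png",(180,80,370,280))
E
```

```text
t 9.0 pos [442.2 156.7 350.6] F [-0.7 -0.8  0.2] open 0.279 q [ 0.18 -0.18 -0.73  2.35  0.62  0.31 -2.56]
[[ 0.662  0.739  0.127]
 [ 0.082  0.096 -0.992]
 [-0.745  0.667  0.003]]
delta tool mm [ 176.1 -164.    -4.6]
```

View pics/w5.png

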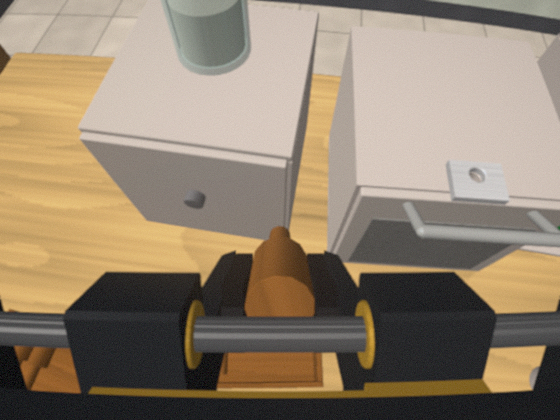

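View pics/s5.png

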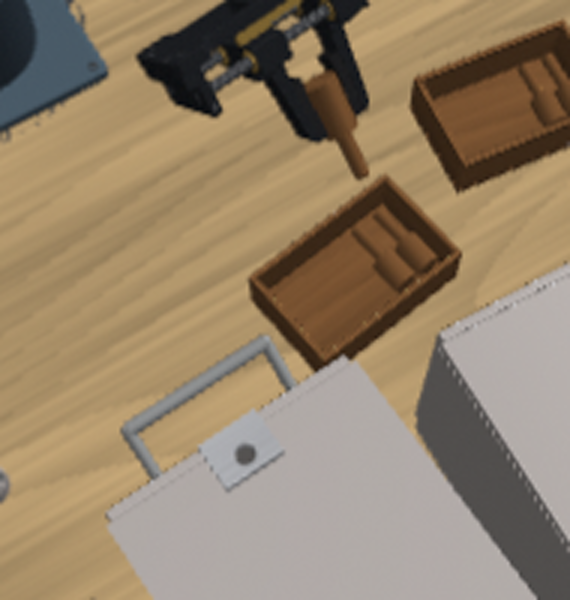

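>>> drive_tool --plan '[0,0,0,22,-20,-2,0,0,0,0,22,-20,-2,0,0,0,0,22,-20,0,0,0,0,0,22,-20,0,0,0,0,0,22,-20,0,0,0,0,0,22,-20,0,0,0,0,0,22,-22,0,0,0,0,0,22,-22,0,0,0,0,0,0,0,0,0,0,0,0,0,0,0,0]'

```text
time_s: 10.4
eef_pos: [0.4425, 0.1343, 0.276]
eef_rot: [1.384, 0.842, -0.608]
wrist_force: [-0.9, -0.4, -0.5]
opening: 0.277
```

```bash
python3 - <<'E'
from st import *
st([.437,.160,.062]); snap("wrist","w6.png"); snap("scene","s6.png",(180,80,370,280))
E
```

```text
t 10.4 pos [442.5 134.3 276. ] F [-0.9 -0.4 -0.5] open 0.277 q [ 0.8   0.01 -1.27  2.39  0.93  0.22 -2.76]
[[ 0.582  0.798  0.155]
 [ 0.105  0.115 -0.988]
 [-0.806  0.591 -0.016]]
delta tool mm [ 172.  -128.   -22.8]
```

View pics/s6.png

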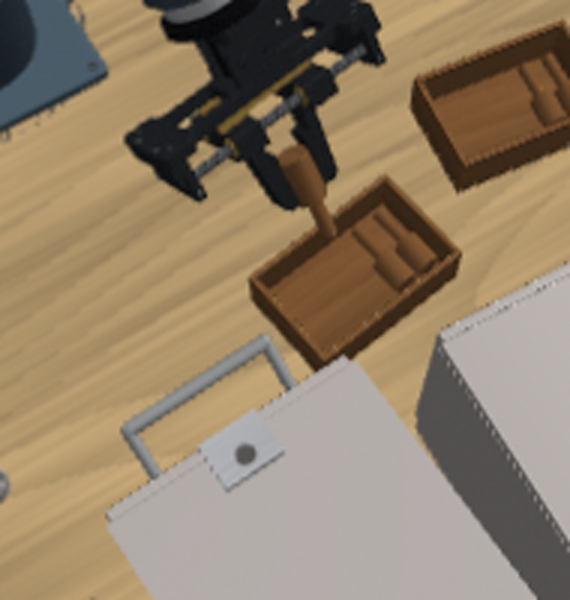

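View pics/w6.png

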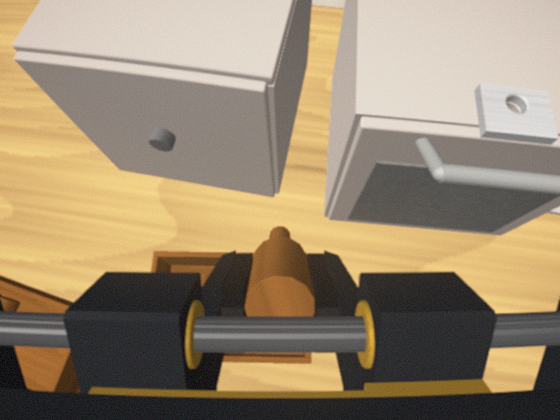

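The full tilt runs several joints to their limits: q3, q4, q6 and q7 are all at the stops. A smaller tilt is enough if the shaft end goes near the box's far wall, because the peg then falls towards the robot inside the box. Untilting part of the way.

>>> drive_tool --plan '[0,0,-9,0,0,0,0,0,0,-9,0,0,0,0,0,0,0,0,10,-10,0,0,0,0,0,10,-10,0,0,0,0,0,0,0,0]'

```text
time_s: 11.12
eef_pos: [0.4629, 0.1527, 0.2854]
eef_rot: [1.291, 0.999, -0.802]
wrist_force: [-0.9, 0.3, 0.4]
opening: 0.27
```

```bash
python3 - <<'E'
from st import *
st([.460,.163,.12])
E
```

```text
t 11.12 pos [462.9 152.7 285.4] F [-0.9  0.3  0.4] open 0.27 q [ 0.58  0.17 -1.14  2.17  0.54  0.59 -2.35]
[[ 0.382  0.913  0.143]
 [ 0.058  0.131 -0.99 ]
 [-0.922  0.386 -0.003]]
delta tool mm [152.  -65.2 -10.1]
```

>>> drive_tool --plan '[0,0,0,25,-11,-3,0,0,0,0,25,-11,-3,0,0,0,0,25,-11,-2,0,0,0,0,25,-11,-2,0,0,0,0,25,-11,0,0,0,0,0,25,-11,0,0,0,0,0,0,0,0,0,0,0,0,0,0,0,0]'

```text
time_s: 12.12
eef_pos: [0.4556, 0.1612, 0.1496]
eef_rot: [1.282, 1.016, -0.817]
wrist_force: [-0.1, 0.4, 0.4]
opening: 0.277
```

```bash
python3 - <<'E'
from st import *
st([.460,.163,.067]); snap("wrist","w7.png"); snap("scene","s7.png",(180,80,370,280))
E
```

```text
t 12.12 pos [455.6 161.2 149.6] F [-0.1  0.4  0.4] open 0.277 q [-0.4   0.32 -0.14  2.32  0.85  0.23 -2.76]
[[ 0.362  0.921  0.144]
 [ 0.057  0.132 -0.99 ]
 [-0.93   0.366 -0.005]]
delta tool mm [ 78.6 -26.   -0.7]
```

View pics/s7.png

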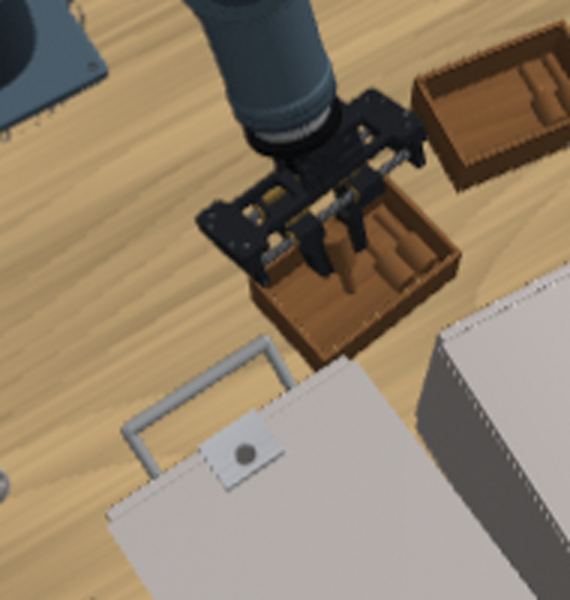

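View pics/w7.png

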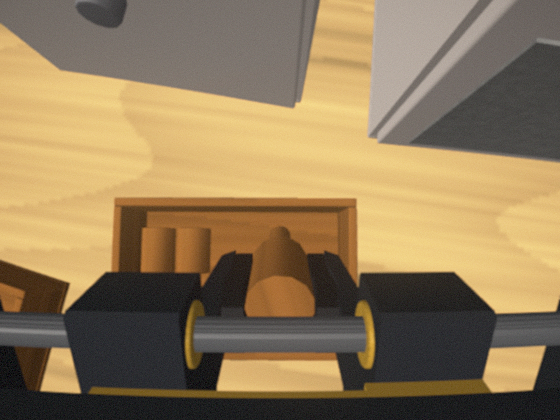

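>>> drive_tool --plan '[0,0,-4.5,0,8,0,0,0,0,-4.5,0,8,0,0,0,0,0,0,0,0,0,0,0,0,15,-4,0,0,0,0,0,15,-4,0,0,0,0,0,0,0,0,0,0,0,0,0,0,0,0]'

```text
time_s: 13.1
eef_pos: [0.4692, 0.1628, 0.1238]
eef_rot: [1.214, 1.126, -0.937]
wrist_force: [0.6, 0.3, 0.4]
opening: 0.279
```

```bash
python3 - <<'E'
from st import *
st([.475,.165,.07]); snap("wrist","w8.png")
E
```

```text
t 13.1 pos [469.2 162.8 123.8] F [0.6 0.3 0.4] open 0.279 q [-0.17  0.44 -0.35  2.18  0.58  0.39 -2.42]
[[ 0.214  0.966  0.143]
 [ 0.035  0.139 -0.99 ]
 [-0.976  0.217 -0.004]]
delta tool mm [53.8 -5.7 -1.1]
```

View pics/w8.png

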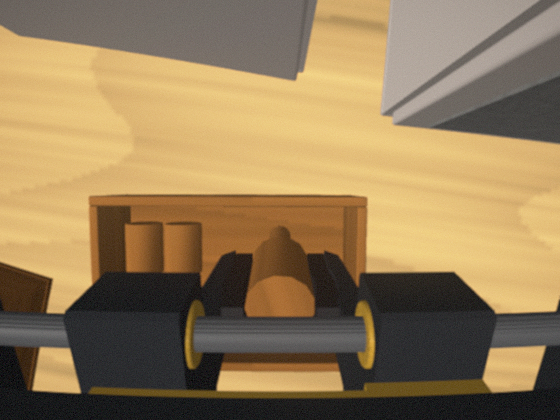

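>>> drive_tool --plan '[0,0,0,15,-2,-1,0,0,0,0,15,-2,0,0,0,0,0,12,-1,0,0,0,0,0,8,0,0,0,0,0,0,0,0,0,0,0,0,0,0,0,0,0]'

```text
time_s: 13.9
eef_pos: [0.4753, 0.165, 0.0738]
eef_rot: [1.214, 1.126, -0.937]
wrist_force: [0.3, 0.2, 0.2]
opening: 0.282
```

```bash
python3 - <<'E'
from st import *
st([.475,.165,.069]); snap("wrist","w9.png");snap("scene","s9.png",(180,80,370,280))
E
```

```text
t 13.9 pos [475.3 165.   73.8] F [0.3 0.2 0.2] open 0.282 q [-0.28  0.54 -0.22  2.19  0.7   0.28 -2.54]
[[ 0.214  0.966  0.143]
 [ 0.035  0.139 -0.99 ]
 [-0.976  0.217 -0.004]]
delta tool mm [ 4.6 -1.3  0. ]
```

View pics/s9.png

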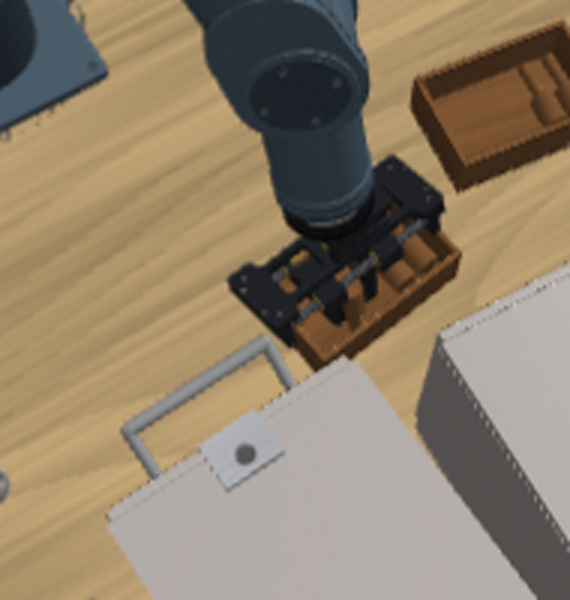

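View pics/w9.png

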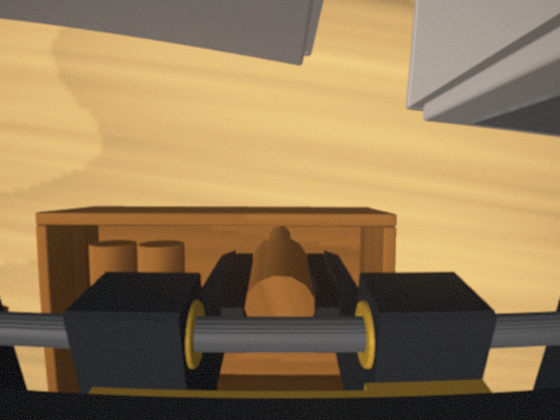

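The peg is inside the empty end of the box, near its far wall. Releasing gently.

>>> drive_tool --plan '[0,0,0,3,0,0,0,0,0,0,0,0,0,0.5,0,0,0,0,0,0,0.5,0,0,0,0,0,0,0.5,0,0,0,0,0,0,0.5,0,0,0,-8,0,0,0.5,0,0,0,-15,0,0,0.5,0,0,0,-20,0,0,0.5,0,0,0,-25,5,0,0.5,0,0,0,-25,5,0,0.5,0,0,0,-25,5,0,0.5,0,0,0,0,0,0,0.5]'

```text
time_s: 15.5
eef_pos: [0.4661, 0.1633, 0.1909]
eef_rot: [1.216, 1.124, -0.935]
wrist_force: [-0.3, -0.6, -0.2]
opening: 0.501
```

```bash
python3 - <<'E'
from st import *
st(); snap("wrist","w10.png");snap("scene","s10.png",(180,80,370,280)); see("wrist","peg_mid");see("scene","peg_mid")
E
```

```text
t 15.5 pos [466.1 163.3 190.9] F [-0.3 -0.6 -0.2] open 0.501 q [-0.05  0.32 -0.49  2.14  0.43  0.55 -2.28]
[[ 0.217  0.966  0.143]
 [ 0.036  0.138 -0.99 ]
 [-0.976  0.22  -0.005]]
wrist peg_mid [([0.443, 0.157, 0.019], 0.68)]
scene peg_mid [([0.445, 0.156, 0.017], 0.58)]
```

View pics/s10.png

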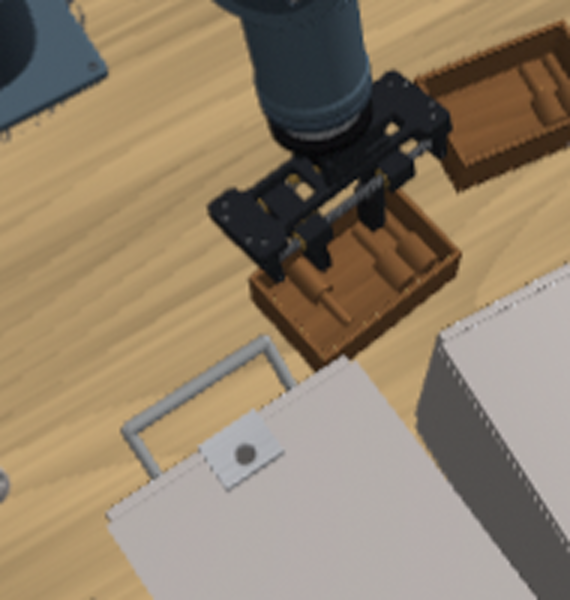

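View pics/w10.png

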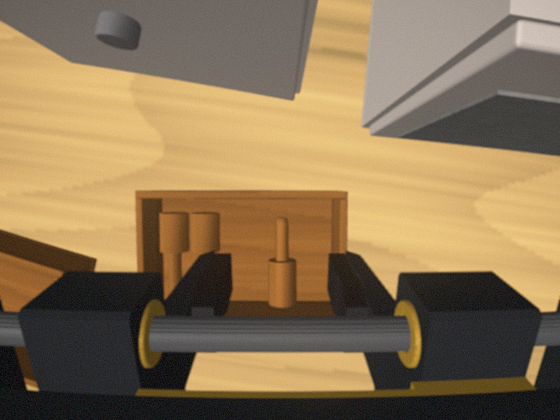

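The peg lies flat in the near box, with its middle at about (0.444,0.157,0.019). In the wrist view it sits at (282,265), inside the rim. Next is the bar: rise, untilt, and turn the jaws to close along x.

>>> drive_tool --plan '[0,0,-6.3,-30,0,0,0.5,0,0,-6.3,-35,0,0,0.5,0,0,0,-40,0,0,0.5,0,0,0,-40,0,0,0.5,-8.5,0,0,0,0,0,0.4,-8.5,0,0,0,0,0,0.4,-8.5,0,0,0,0,0,0.4,-8.5,0,0,0,0,0,0.4,-8.5,0,0,0,0,0,0.4,-8.5,0,0,0,0,0,0.4,-8.5,0,0,0,0,0,0.4,-8.5,0,0,0,0,0,0.4,-8.5,0,0,0,0,0,0.4,-8.5,0,0,0,0,0,0.4,0,0,0,0,0,0,0.4,0,0,0,0,0,0,0.4]'

```text
time_s: 17.7
eef_pos: [0.455, 0.1609, 0.3325]
eef_rot: [-0.039, 1.574, 0.045]
wrist_force: [-0.5, 0.8, -0.3]
opening: 0.404
```

```bash
python3 - <<'E'
from st import *
st([.530,-.009,.32])
E
```

```text
t 17.7 pos [455.  160.9 332.5] F [-0.5  0.8 -0.3] open 0.404 q [ 0.28  0.26 -0.83  1.84  0.21  1.13 -0.57]
[[-0.004 -0.054  0.999]
 [ 0.003  0.999  0.054]
 [-1.     0.004 -0.003]]
delta tool mm [  11.6 -173.8   65.8]
```

>>> drive_tool --plan '[0,0,0,0,-29,11,0.4,0,0,0,0,-29,11,0.4,0,0,0,0,-29,11,0.4,0,0,0,0,-29,11,0.4,0,0,0,0,-29,11,0.4,0,0,0,0,-29,11,0.4,0,0,0,0,0,0,0.4,0,0,0,0,0,0,0.4]'

```text
time_s: 18.7
eef_pos: [0.5305, -0.008, 0.3321]
eef_rot: [-0.041, 1.573, 0.048]
wrist_force: [0.2, 1.2, 0.4]
opening: 0.401
```

```bash
python3 - <<'E'
from st import *
st([.531,-.009,.239]); snap("wrist","w11.png"); see("wrist","handle"); see("wrist","lock_hole");snap("scene","s11.png",(180,80,370,280));see("top","handle");see("scene","handle")
E
```

```text
t 18.7 pos [530.5  -8.  332.1] F [0.2 1.2 0.4] open 0.401 q [ 0.52  0.34 -0.73  1.73  0.24  1.16 -0.23]
[[-0.003 -0.056  0.998]
 [ 0.004  0.998  0.056]
 [-1.     0.004 -0.003]]
delta tool mm [93.1 -1.5  0.7]
wrist handle [([0.534, -0.006, 0.232], 0.86)]
wrist lock_hole [([0.595, -0.004, 0.226], 0.61)]
top handle []
scene handle [([0.533, -0.012, 0.235], 0.9)]
```

View pics/s11.png

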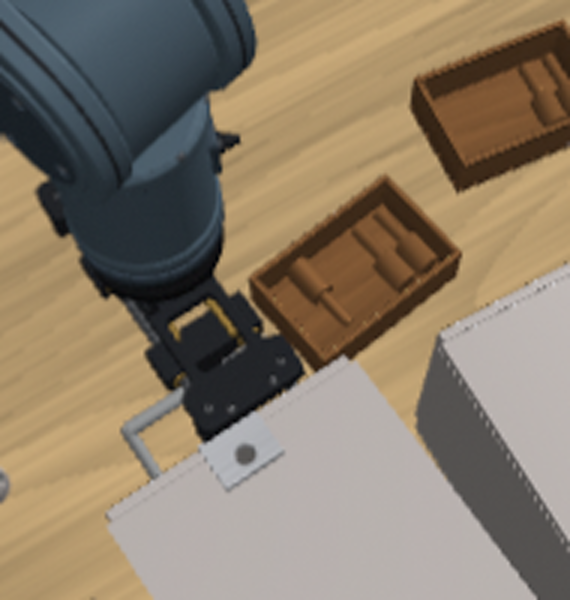

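View pics/w11.png

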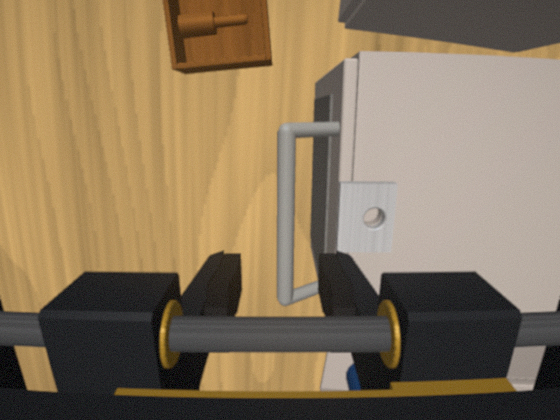

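The bar, at column 286 in the wrist view, lies between the fingers (middle about 280). Descending over it.

>>> drive_tool --plan '[0,0,0,25,0,0,0.4,0,0,0,25,0,0,0.4,0,0,0,20,0,0,0.4,0,0,0,13,0,0,0.4,0,0,0,10,0,0,0.4,0,0,0,0,0,0,0.4,0,0,0,0,0,0,0.4]'

```text
time_s: 19.88
eef_pos: [0.531, -0.0086, 0.2398]
eef_rot: [-0.041, 1.572, 0.047]
wrist_force: [0.2, -0.4, 0.2]
opening: 0.4
```

```bash
python3 - <<'E'
from st import *
st([.531,-.009,.238]); snap("wrist","w12.png")
E
```

```text
t 19.88 pos [531.   -8.6 239.8] F [ 0.2 -0.4  0.2] open 0.4 q [ 0.48  0.45 -0.69  1.84  0.33  0.98 -0.3 ]
[[-0.002 -0.056  0.998]
 [ 0.004  0.998  0.056]
 [-1.     0.004 -0.001]]
delta tool mm [ 1.8 -0.5 -0. ]
```

View pics/w12.png

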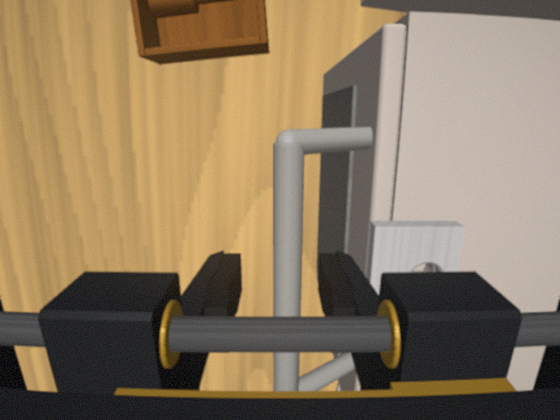

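The bar runs between the open fingers at column 288, with nothing touching. Closing.

>>> drive_tool --plan '[0,0,0,2,0,1,0.3,0,0,0,0,0,1,0,0,0,0,0,0,0,0,0,0,0,0,0,0,0,0,0,0,0,0,0,0,0,0,0,0,0,0,0]' --grip_force 25

```text
time_s: 20.68
eef_pos: [0.5328, -0.0085, 0.2373]
eef_rot: [-0.041, 1.572, 0.047]
wrist_force: [2.9, 0.0, -2.9]
opening: 0.125
```

```bash
python3 - <<'E'
from st import *
st(); snap("wrist","w13.png")
E
```

```text
t 20.68 pos [532.8  -8.5 237.3] F [ 2.9  0.  -2.9] open 0.125 q [ 0.47  0.45 -0.69  1.84  0.34  0.98 -0.31]
[[-0.002 -0.056  0.998]
 [ 0.004  0.998  0.056]
 [-1.     0.004 -0.002]]
```

View pics/w13.png

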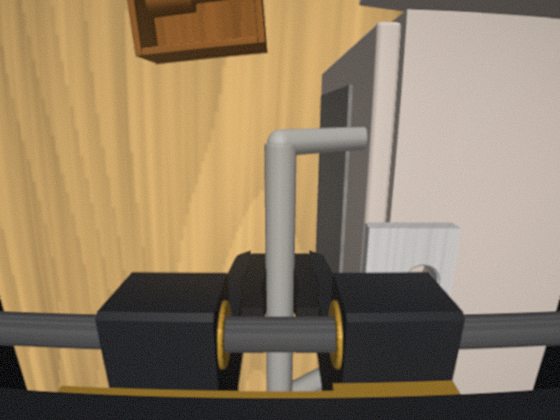

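The bar is held (opening about 11 mm). Pulling along the hinge arc, first to about 15°.

>>> drive_tool --plan '[0,0,0,2.2,0,-9.2,0,0,0,0,2.3,0,-9.2,0,0,0,0,3,0,-9,0,0,0,0,3,0,-9,0,0,0,0,3.8,0,-8.7,0,0,0,0,3.8,0,-8.7,0,0,0,0,0,0,0,0,0,0,0,0,0,0,0]'

```text
time_s: 21.72
eef_pos: [0.4795, -0.0113, 0.22]
eef_rot: [-0.042, 1.572, 0.047]
wrist_force: [2.7, 0.1, 6.3]
opening: 0.125
```

```bash
python3 - <<'E'
from st import *
st(); snap("wrist","w14.png")
E
```

```text
t 21.73 pos [479.5 -11.3 220. ] F [2.7 0.1 6.3] open 0.125 q [ 0.52  0.39 -0.71  1.98  0.32  0.89 -0.3 ]
[[-0.001 -0.057  0.998]
 [ 0.004  0.998  0.057]
 [-1.     0.004 -0.001]]
```

View pics/w14.png

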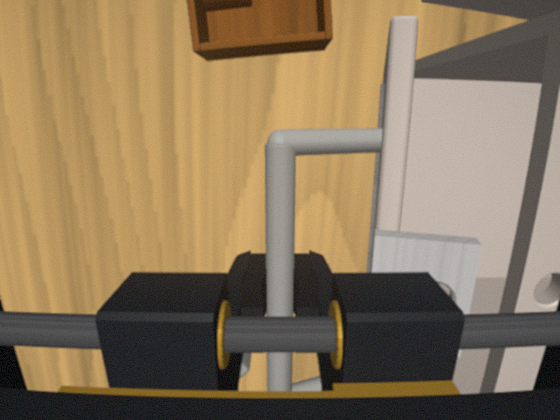

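The front follows at about 15° (the tongue has left the roof hole) with small forces. I'm going on to 30°.

>>> drive_tool --plan '[0,0,0,4.5,0,-8.3,0,0,0,0,4.6,0,-8.3,0,0,0,0,5.2,0,-7.9,0,0,0,0,5.3,0,-7.8,0,0,0,0,5.9,0,-7.4,0,0,0,0,5.9,0,-7.4,0,0,0,0,0,0,0,0,0,0,0,0,0,0,0,0,0,0,0,0,0,0]'

```text
time_s: 22.9
eef_pos: [0.4336, -0.0136, 0.1888]
eef_rot: [-0.041, 1.569, 0.048]
wrist_force: [6.1, 0.2, 4.4]
opening: 0.125
```

```bash
python3 - <<'E'
from st import *
st([.4325,-.0145,.188]); snap("wrist","w15.png");s=snap("scene","s15.png");snap("top","t15.png",(200,110,390,310));see("scene","handle");see("wrist","handle");see("wrist","lock_hole");see("scene","lock_hole")
for l in ["peg_mid","spray_head","canister","bucket"]: see("scene",l)
E
```

```text
t 22.9 pos [433.6 -13.6 188.8] F [6.1 0.2 4.4] open 0.125 q [ 0.54  0.36 -0.71  2.11  0.33  0.77 -0.32]
[[ 0.001 -0.057  0.998]
 [ 0.004  0.998  0.057]
 [-1.     0.004  0.001]]
delta tool mm [ 0.8 -0.8 -1.1]
scene handle [([0.433, -0.015, 0.186], 0.73)]
wrist handle [([0.432, -0.013, 0.185], 0.72)]
wrist lock_hole []
scene lock_hole [([0.597, -0.008, 0.229], 0.63)]
scene peg_mid [([0.445, 0.154, 0.016], 0.76)]
scene spray_head [([0.44, -0.203, 0.003], 0.65)]
scene canister [([0.732, 0.268, 0.223], 0.63)]
scene bucket [([0.741, -0.299, 0.22], 0.86)]
```

View pics/s15.png

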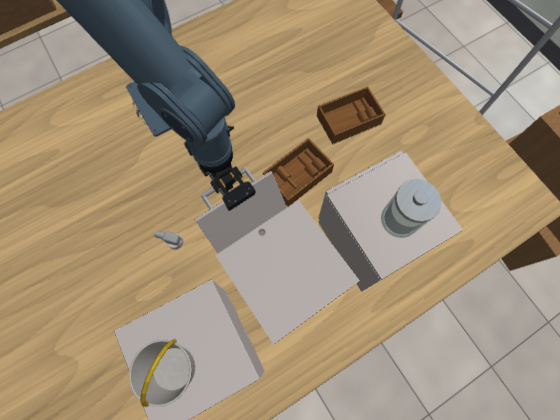

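View pics/w15.png

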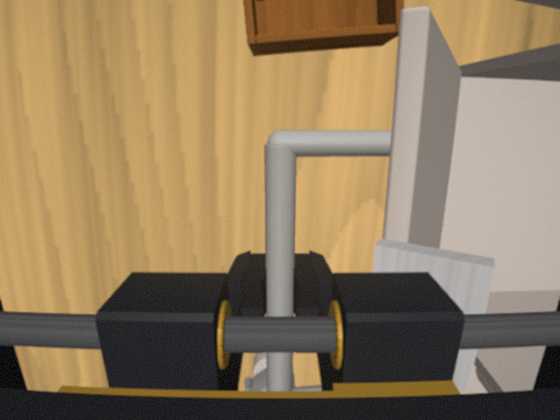

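View pics/t15.png

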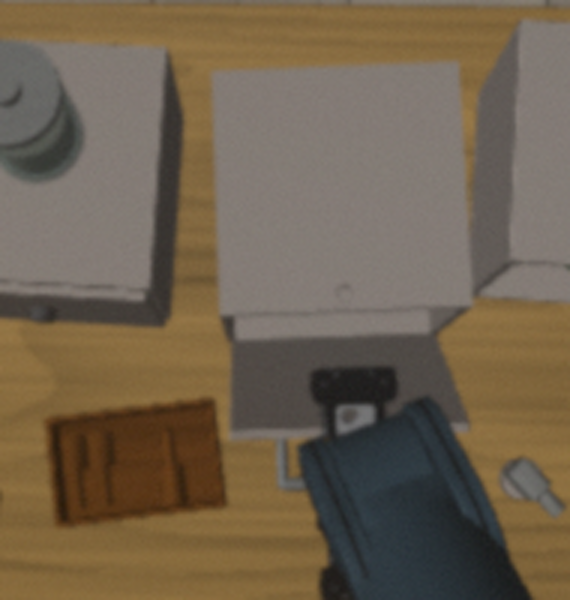

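```bash
python3 - <<'E'
from st import *
T=eyes.snapshot("top")
yaw=np.radians(3.3); Rz=R.from_euler('z',3.3,degrees=True)
o=np.array([.595,-.005,0])-Rz.apply([-.095,0,0])
for a in [26,28,30,32,34]:
    Ry=R.from_euler('y',-a,degrees=True)
    P=[o+Rz.apply(np.array([-.115,0,.02])+Ry.apply(p)) for p in ([-.005,.106,.199],[-.005,-.106,.199],[-.042,.054,.213])]
    print(a,np.round((proj(T,P)-[200,110])*3,0).tolist(),np.round(P[2],3))
E
```

```text
26 [[228.0, 428.0], [470.0, 418.0], [289.0, 471.0]] [0.441 0.04  0.193]
28 [[229.0, 435.0], [470.0, 426.0], [290.0, 478.0]] [0.435 0.04  0.188]
30 [[229.0, 442.0], [470.0, 432.0], [290.0, 484.0]] [0.429 0.04  0.183]
32 [[229.0, 449.0], [469.0, 439.0], [290.0, 491.0]] [0.424 0.039 0.178]
34 [[230.0, 456.0], [469.0, 446.0], [290.0, 497.0]] [0.418 0.039 0.173]
```

Image geometry puts the front at about 29–30°, and the arc travel gives about 29.6°. Handing in.

```bash
python3 - <<'E'
from st import *
st(); print(arm.hand_in())
E
```

```text
t 23.5 pos [433.6 -13.6 188.8] F [6.7 1.4 5.2] open 0.124 q [ 0.54  0.36 -0.71  2.11  0.33  0.77 -0.32]
[[ 0.001 -0.057  0.998]
 [ 0.004  0.998  0.057]
 [-1.     0.004  0.001]]
the job is handed in; nothing more can be done
None
```

I pulled the peg from the middle organiser's lock and laid it in the peg box nearest the base. I then pulled the front out by its bar to about 30° and handed in at 23.5 s, still gripping it.

- **Front angle:** how far the gripper had moved gives about 29.6°. Panel corners and bar in the top picture match about 29–30°.
- **Hold:** at the end the bar was still gripped (opening about 11 mm), with about 8.5 N on the wrist.
- **Peg:** it lies flat in the empty end of the box, with its middle at about (0.445, 0.154, 0.016) m.
- **Other things:** the detected positions of the canister, bucket and spray head moved by no more than about 5 mm from the start. That is within the detector's error.

**What went wrong:** the first approach to the box, with the tool tilted about 42°, ran several joints to their range limits. I reduced the tilt to about 12° and released the peg near the far wall, so it fell flat inside the box. In the last check the wrist camera did not find the lock hole; the scene camera did, at its original place.

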